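Index the press dial one hole on and seat the next post

TASK

On the six-station press dial, press the dished plunger knob down with the fingertips, swing the dial by it one hole anticlockwise (seen from above) and let the plunger spring up into that hole, so that the next post, still standing proud, comes under the ram. Then push the ram's round button straight down until that post is pressed fully home in its collar, and let the ram rise again. Only press and push: grip and lift nothing, do not pinch the knob or the button, and leave the other things on the table where they are.

Things in the scene. Friction and masses are not known exactly. Their poses are not given: they have to be found in the camera images.
- index_fixture: The press dial's fixed base: grey disc of 224 mm diameter, 10 mm high, on the table. Origin on the dial's vertical turning axis at table level; z up, x points from the axis to the aluminium column behind the dial (131 to 165 mm out, 46 mm wide). A head on the column (44 mm wide, x = 23 to 166 mm, z = 114 to 140 mm) overhangs the dial and guides the ram.
- dial_centre (a point): Centre of the dial's top face, on the turning axis 52 mm above the table. Aluminium disc, 140 mm wide, with six steel collars 45 mm from the axis, one every 60 degrees. Bearings at the start, anticlockwise from the fixture's +x: posts fully home (white, 15 mm wide, top at z = 81 mm) at 0 (under the ram), 60 and 120; empty collar at 180; posts 6 mm proud at 240 and 300.
- plunger_dish (a point): Centre of the floor of the plunger's round black dished knob: cup of 47 mm inner and 54 mm outer diameter, rim 8 mm above this point, floor 85 mm above the table when up. Stands on an arm of the dial 98 mm from the turning axis, at bearing 150 degrees from the fixture's +x at the start, 210 after one hole anticlockwise. Closed fingertips fit in, press the floor and push the wall.
- plunger (a joint): How far the plunger is pressed, m: 0 = up, 0.008 = down on its stop; spring about 4 N at 0, 7 N at 0.008. Up, its index pin sits from below in one of six holes of the fixed steel plate and locks the dial (play 0.02 rad). Free to turn beyond 0.0055. Eased off between holes the pin rides under the plate (about 0.0055), springs up by itself at the next hole and stops the dial there.
- dial (a joint): Turn of the dial about its vertical axis, rad, anticlockwise from above positive: 0 = the hole it starts in, 1.047 = the next hole anticlockwise. It turns lightly (under 1.5 N at the knob) once the plunger is pressed.
- ram_top (a point): Centre of the top of the ram's round black mushroom button, 42 mm wide with a nearly flat top, 172 mm above the table with the ram up and 45 mm from the dial's axis along the fixture's +x, over the station at bearing 0. It goes down with the ram.
- ram (a joint): How far the ram is pressed down, m: 0 = up, 0.0105 = stop. Its foot meets a proud post at 0.004 and has it fully home at 0.010. Spring return: about 1.5 N at the top, 4 N at the bottom; with the post's press fit about 7 N are needed to go right down.
- post_next (a joint): How far the next post (at bearing 300 degrees at the start, one hole before the ram) is pressed into its collar, m: 0 = 6 mm proud, top 87 mm above the table; 0.006 = fully home. Press fit, about 3 N.
- tray_blue: Blue parts tray, 96 x 136 x 26 mm, open at the top, to the right of the dial; origin under its centre. Leave alone.
- spare_post0: Loose white post, 15 mm diameter, 26 mm high, standing in the blue tray; origin under its centre. Leave alone.
- spare_post1: Loose white post, 15 mm diameter, 26 mm high, standing in the blue tray; origin under its centre. Leave alone.
- spare_post2: Loose white post, 15 mm diameter, 26 mm high, standing in the blue tray; origin under its centre. Leave alone.
- gauge_block: Steel setting block, 25 x 40 x 35 mm, on the table behind and to the left of the dial; origin under its centre. Leave alone.
- screw_tin: Round white tin, 64 mm wide, 25 mm high, on the table to the left; origin under its centre. Leave alone.
- stopwatch: Grey timer with two keys, 50 x 62 x 19 mm, on the table to the left; origin under its centre. Leave alone.
- driver_cross: Screwdriver with red grip, 167 mm long, 18 mm thick, lying at the table's front edge; origin under its centre. Leave alone.
- hex_key: Angled hexagon key, 77 mm long, 4 mm thick, lying at the table's front edge; origin under its centre. Leave alone.
- marker_black: Black marker pen, 135 mm long, 16 mm thick, lying at the table's front edge to the right; origin under its centre. Leave alone.

How it is judged:
By the outcome, as a careful person would: the job done as asked, in the order asked, and still so for the second after the job is handed in, with the robot touching nothing.
It also fails if it takes over 53 s, if anything falls off the work surface, if the arm or the gripper's body presses on something with over 40 N, if the wrist force passes 120 N, or if a joint passes its speed limit or range.

ROBOT

A 6-joint arm with a two-finger parallel gripper is mounted at the origin on a cart in front of the work surface, level with it; the furniture and walls round the work are solid. World frame = base frame: x ahead of the robot, y to its left, z up, the work surface at z = 0. Lengths are in mm, angles in rad, forces in N, time in s.
With the tool pointing down it reaches from about 300 to 950 mm from the base axis. Payload 3.1 kg.
Tool frame: the origin (TCP) lies at the very end of the fingers, on their centre line; the grasp point (between the pads) lies 19 mm behind it; z points along the fingers, x is the direction in which the jaws open and shut, and the axes are right-handed (so a half turn about z gives the same grasp; the last joint's range is limited). The gripper opens to 85 mm and grips with 20 to 120 N. Pads are 22 mm wide; open, the fingers measure 114 mm over their backs; the gripper's body (76 mm by 85 mm) begins 54 mm behind the grasp point. The pads swing forward as they close: fully open they stand 13 mm farther back than shut.
Start: joints at [1.032, 0.308, 1.634, -0, 1.2, -0.07], TCP at [282.41, 557.563, 231.272] pointing down, gripper open.
Joint ranges: [-3.06, 3.06], [-0.79, 1.96], [0.05, 2.63], [-1.19, 4.34], [0.05, 2.64], [-2.94, 2.94]. Speed limits (rad/s): [2.79, 2.79, 3.14, 3.14, 3.14, 3.14].

INTERFACE

Orientations are given as [roll, pitch, yaw] about the fixed x, y, z axes, in that order (R = Rz(yaw) Ry(pitch) Rx(roll)).
In Python, from workcell import ctrl gives the robot as it stands.
- The arm moves only by the tool step_arm, never from a script. Its argument "motion" is a list of rows, each an object with "delta_pos": the shift along the world's x, y, z in m, a list of three; "roll": the turn about the world's z in rad. In form: [{"delta_pos": [tx, ty, tz], "roll": roll}, ...]. A call has 1 to 10 rows; each row shifts and turns the commanded pose from where the row before left it; what a row does not reach is not made up. A row lasts 1/10 s, in which the tool goes at most 50 mm and 8.59 degrees, less where a joint would pass 70% of its speed; a pose out of reach is approached as far as the arm can. A call is refused whole if a number of a shift passes 0.05 or a number of a turn 0.15, either way. A call with a gripper value outside its range is refused whole. "grip" is the opening, from -1 (shut) to 1 (fully open), set as the call begins (left out, the last holds). The fingers move at their own pace and stop on an object; "newtons" is the grip in N (left out, the last holds). Time passes only in rows, so rows that do not move let the fingers close. It gives the time, the measured TCP pose, the force and the opening at its end, in the units of the state.
- ctrl.sense(): the state, without advancing time (a new reading comes with each control period).
- ctrl.snapshot(name): name is "scene" or "top" or "wrist"; returns a dict with "frame" (400x640x3 uint8, red, green, blue), "depth" (400x640 float32, mm along the optical axis (not along the pixel's ray), 0 where there is no reading), "K" (3x3 intrinsics, pixels), "R" (3x3) and "t" (3): a world point X has camera coordinates R X + t. Camera axes: x right, y down, z forward; pixel columns grow to the right and rows downward; lengths in mm; the calibration is good to about 2 mm. A picture is of the moment at which its call begins.
- ctrl.hand_in(): hands the job in, once; it reports no verdict.
The state is a dict: "time_s": time; "qpos": joint angles; "dq": joint speeds; "joint_torque": joint torques, N m; "tcp_pos": TCP position; "ee_rot": TCP orientation; "force": force on the tool from outside, world axes, zero at the start; "wrist_torque": the same for the moment, N m; "finger_gap": finger opening in mm.
Only numpy, scipy, OpenCV 4.12 (cv2) and the standard library are available. Lean on these libraries where they do the work, as an engineer would, in place of code of your own. Each camera call takes 0.05 s, during which the arm holds its last target. There are 200 camera calls.

## Working session

There is one attempt and no reset: what is moved stays moved. The work goes in short steps, Python scripts to look and compute and a tool call to move; the robot and the scene stay as the last step left them, time stands still between calls to the robot, and variables do not carry over. Pictures are saved under pics/ and viewed, about 8 in all and at most 12, crops included, and the job is handed in when it is done.

Besides the shell and the picture viewer there is one more tool, called after ">>>" as name([rows], argument=value, ...), one row to a line, values as JSON. step_arm: Moves the arm, as the interface text tells. Its arguments: {"type":"object","properties":{"motion":{"type":"array","items":{"type":"object","properties":{"delta_pos":{"type":"array","items":{"type":"number"}},"roll":{"type":"number"}}}},"grip":{"type":"number"},"newtons":{"type":"number"}},"required":["motion"]}

```bash
mkdir -p pics; cat > h.py <<'E'
from workcell import ctrl
import numpy as np, cv2
def snap(n,save=None):
    s=ctrl.snapshot(n)
    if save: cv2.imwrite('pics/'+save+'.png',s['frame'][:,:,::-1])
    return s
def pts(s):
    d=s['depth'];K=s['K'];v,u=np.mgrid[:400,:640]
    c=np.stack([(u-K[0,2])/K[0,0]*d,(v-K[1,2])/K[1,1]*d,d],-1)
    return (c-s['t'])@s['R']
def ray(s,u,v,z):
    r=np.linalg.inv(s['K'])@[u,v,1]; w=s['R'].T@r; o=-s['R'].T@s['t']
    return o+w*(z-o[2])/w[2]
def proj(s,X):
    c=s['R']@np.array(X)+s['t']; p=s['K']@c; return p[:2]/p[2]
E
python3 - <<'E'
from h import *
a=snap('scene','s0');b=snap('top','t0')
np.savez('t0.npz',**b);np.savez('s0.npz',**a)
print(ctrl.sense())
for s in(a,b): print(-s['R'].T@s['t'],s['R'][2])
cv2.imwrite('pics/both.png',cv2.resize(np.vstack([a['frame'],b['frame']])[:,:,::-1],(480,600)))
E
```

```text
{'time_s': 0.1, 'qpos': array([ 1.03227155e+00,  3.08939457e-01,  1.63507558e+00,  1.58465013e-06,
        1.19970753e+00, -6.96878375e-02]), 'dq': array([ 1.11902169e-03, -1.51197789e-03, -2.83460623e-03,  1.51803256e-03,
       -7.77841478e-04,  2.35865853e-05]), 'joint_torque': array([-6.59879379e-05, -4.16403401e+01, -2.77646667e+01, -8.10509914e-05,
        3.88655841e-03, -5.32274640e-06]), 'tcp_pos': array([282.03328315, 556.89832632, 230.14074289]), 'ee_rot': array([-3.14144287e+00,  2.12463590e-03,  1.10195897e+00]), 'force': array([-0.95205773,  0.26051937, -0.31258566]), 'wrist_torque': array([ 0.09668876, -0.00858853, -0.00037456]), 'finger_gap': 85.53955907894847}
[8.58549611e-01 1.11563923e+03 8.20264695e+02] [ 0.38162357 -0.77332887 -0.50628639]
[ 379.04446786   69.85229998 1005.93995728] [ 0.13817378 -0.03851586 -0.9896588 ]
```

View pics/t0.png

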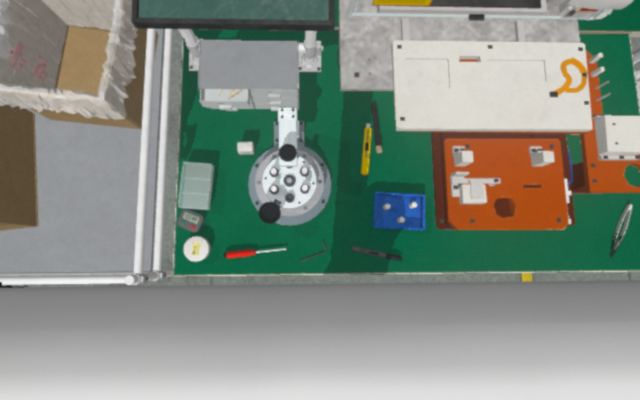

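View pics/s0.png

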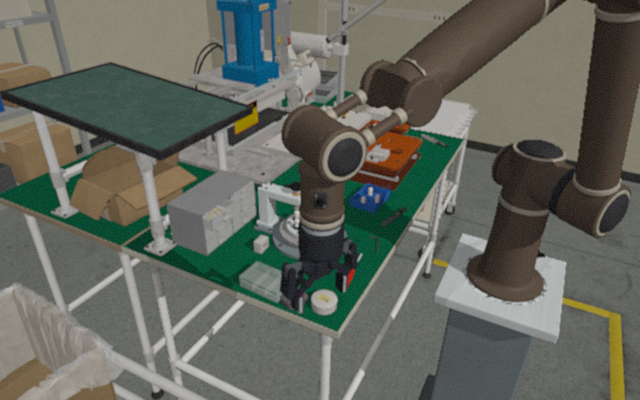

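The top view shows the dial centred near (290,180), the ram button near (288,152), the plunger knob near (269,212), and the column behind the dial. The scene view shows the gripper above the white tin.

```bash
python3 - <<'E'
from h import *
s=dict(np.load('t0.npz'));f=s['frame'];P=pts(s)
hsv=cv2.cvtColor(f,cv2.COLOR_RGB2HSV)
m=((f.max(2)<60)).astype(np.uint8); m[:,:240]=0;m[:,340:]=0;m[:135]=0;m[230:]=0
n,l,st,c=cv2.connectedComponentsWithStats(m)
for i in range(1,n):
    if st[i,4]>100:
        p=P[l==i]; print(c[i],st[i],np.median(p,0),ray(s,*c[i],172),ray(s,*c[i],88), ray(s,*c[i],92))
print('tin',ray(s,195,248,25),P[248,195], 'centre cap',P[181,289],ray(s,289,181,60))
print('column',P[113,288],P[130,288])
for u,v in [(289,181),(275,172),(304,172),(275,187),(304,187),(290,195)]: print(u,v,P[v,u])
# base disc from depth: z 5..15
z=P[:,:,2]; g=((z>5)&(z<20)&(hsv[:,:,1]<60)).astype(np.uint8); g[:,:235]=0;g[:,345:]=0;g[:140]=0;g[235:]=0
cn=max(cv2.findContours(g,0,2)[0],key=cv2.contourArea); e=cv2.fitEllipse(cv2.convexHull(cn)); print(e,ray(s,*e[0],10))
cv2.imwrite('pics/c.png',cv2.resize(f[90:240,225:355,::-1],None,fx=4.5,fy=4,interpolation=2)[:, :])
E
```

```text
[287.27647059 151.87647059] [280 145  15  15 170] [597.92036364  97.34583824 172.60564258] [598.28048718  96.75057245 172.        ] [620.3634027   99.45994603  88.        ] [619.31183529  99.33092824  92.        ]
[269.05919003 212.40186916] [259 203  20  20 321] [466.82889734 143.94117937  85.98907651] [459.76774588 137.02884657 172.        ] [467.89873336 143.79531682  88.        ] [467.51154348 143.47310395  92.        ]
tin [383.10324523 337.52635983  25.        ] [383.1095292  337.9407844   23.48126632] centre cap [550.71726435  95.77018668  62.26362341] [551.1290608   95.83235666  60.        ]
column [701.25869511  96.08005582 143.96921669] [659.63616919  96.07285221 142.32654855]
289 181 [550.71726435  95.77018668  62.26362341]
275 172 [570.69223427 130.47902561  79.05970995]
304 172 [569.42856982  57.64104382  85.06808602]
275 187 [532.21920671 130.14737197  80.55031643]
304 187 [530.77086171  57.85909778  88.49528556]
290 195 [515.04709191  93.27958338  58.90696005]
((286.8599853515625, 180.63172912597656), (83.46754455566406, 90.2703628540039), 139.37452697753906) [561.2407764  102.96779798  10.        ]
```

View pics/c.png

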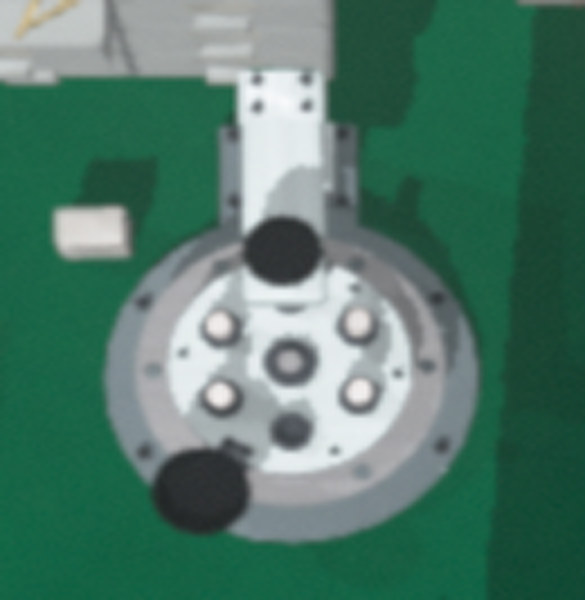

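>>> step_arm([
  {"delta_pos": [0.018,-0.041,0],"roll": 0},
  {"delta_pos": [0.018,-0.041,0],"roll": 0},
  {"delta_pos": [0.018,-0.041,0],"roll": 0},
  {"delta_pos": [0.018,-0.041,0],"roll": 0},
  {"delta_pos": [0.018,-0.041,0],"roll": 0},
  {"delta_pos": [0.018,-0.041,0],"roll": 0},
  {"delta_pos": [0.018,-0.041,0],"roll": 0},
  {"delta_pos": [0.018,-0.041,0],"roll": 0},
  {"delta_pos": [0.018,-0.041,0],"roll": 0},
  {"delta_pos": [0,0,0],"roll": 0},
], grip=-1, newtons=20)

```text
time_s: 1.1
tcp_pos: [445.9, 184.1, 231.0]
ee_rot: [3.14, 0.002, 1.096]
force: [-1.2, 0.4, 0.5]
finger_gap: 0.1
```

>>> step_arm([
  {"delta_pos": [0.012,-0.022,0],"roll": 0},
  {"delta_pos": [0.011,-0.022,0],"roll": 0},
  {"delta_pos": [0,0,-0.03],"roll": 0},
  {"delta_pos": [0,0,-0.03],"roll": 0},
  {"delta_pos": [0,0,-0.03],"roll": 0},
  {"delta_pos": [0,0,-0.02],"roll": 0},
  {"delta_pos": [0,0,0],"roll": 0},
  {"delta_pos": [0,0,0],"roll": 0},
  {"delta_pos": [0,0,0],"roll": 0},
])

```text
time_s: 2.0
tcp_pos: [468.5, 145.2, 122.6]
ee_rot: [3.14, -0.002, 1.102]
force: [0.1, -0.3, 0.8]
finger_gap: 0.5
```

```bash
python3 - <<'E'
from h import *
b=snap('top');a=snap('scene');w=snap('wrist');t=ctrl.sense();print(t['tcp_pos'],t['force'])
cr=lambda s,x:cv2.resize(s['frame'][x[1]:x[1]+120,x[0]:x[0]+160],(400,300),interpolation=2)
up=proj(a,[468,143,95]).astype(int);print(up,proj(b,t['tcp_pos']))
cv2.imwrite('pics/m1.png',np.vstack([np.hstack([cr(b,(210,110)),cr(a,(max(0,up[0]-80),up[1]-60))]),np.hstack([cv2.resize(w['frame'],(480,300)),np.zeros((300,320,3),np.uint8)])])[:,:,::-1])
E
```

```text
[468.55661651 144.9561964  122.72027337] [-0.44122019 -0.50233956 -1.42106462]
[329 226] [267.3902526  210.71309548]
```

View pics/m1.png

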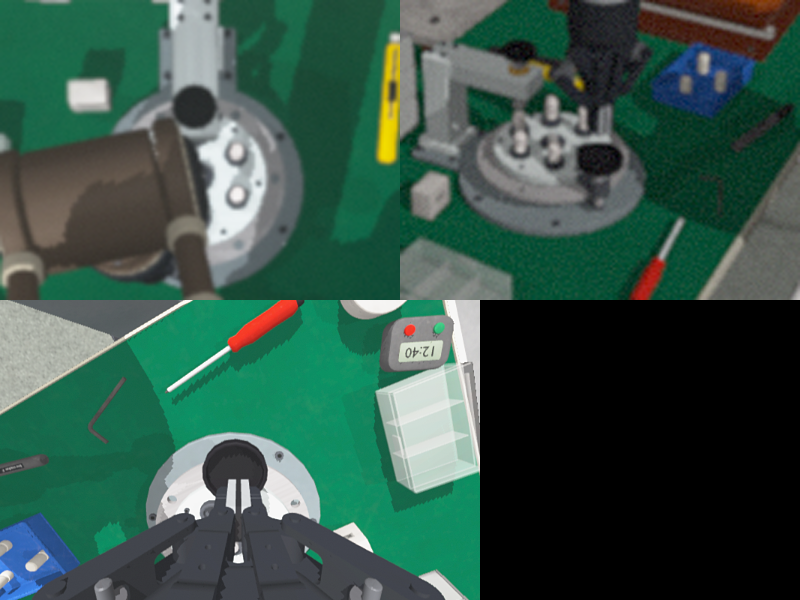

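Fingers stand over the knob: dish near crop (600,157) in scene, wrist view (235,465). I'll cross-check the knob centre in the scene and wrist views.

```bash
python3 - <<'E'
from h import *
for k in('scene','wrist'):
    a=snap(k); f=a['frame']; q=proj(a,[467.6,143.5,93]); m=(f.max(2)<60).astype(np.uint8)
    P=pts(a); r=np.hypot(P[...,0]-468,P[...,1]-143.5); m2=((r<45)&(P[...,2]>80)&(P[...,2]<100)).astype(np.uint8)
    m3=m2
    n,l,st,c=cv2.connectedComponentsWithStats(m3)
    i=1+st[1:,4].argmax(); p=P[(l==i)]
    print(k,q,c[i],st[i],ray(a,*c[i],90))
    top=p[p[:,2]>90]; print(len(top),top.min(0),top.max(0),np.percentile(p,[2,98],axis=0))
    if len(top)>20:
        A=np.c_[2*top[:,:2],np.ones(len(top))]; x=np.linalg.lstsq(A,(top[:,:2]**2).sum(1),rcond=None)[0]; print('circ',x[:2],np.sqrt(x[2]+x[0]**2+x[1]**2))
    print(proj(a,ctrl.sense()['tcp_pos']))
E
```

```text
scene [329.07759751 227.48269746] [328.21719457 229.40271493] [319 223  19  14 221] [467.33637993 149.13119301  90.        ]
44 [443.49353366 118.19841755  90.01373261] [494.30937554 171.02969033  95.02159236] [[444.14747908 118.43310101  80.64925975]
 [493.84753764 170.87410597  93.57291733]]
circ [468.87200236 145.33781513] 24.846601140799116
[328.91315894 218.71905184]
wrist [314.91179678 231.02420018] [312.67213842 220.74755989] [ 270  186   88   77 4508] [462.07536538 144.76003467  90.        ]
1128 [441.3374495  115.53286315  90.03425607] [491.66050919 169.13303398  94.41304096] [[442.32560555 118.14839073  83.66718628]
 [486.94558161 167.12511583  93.52048656]]
circ [467.63868192 142.44478035] 24.889269430039317
[317.20695202 253.39265449]
```

>>> step_arm([
  {"delta_pos": [0,-0.001,-0.01],"roll": 0},
  {"delta_pos": [0,0,-0.01],"roll": 0},
  {"delta_pos": [0,0,-0.01],"roll": 0},
  {"delta_pos": [0,0,-0.004],"roll": 0},
  {"delta_pos": [0,0,0],"roll": 0},
  {"delta_pos": [0,0,0],"roll": 0},
  {"delta_pos": [0,0,0],"roll": 0},
])

```text
time_s: 2.95
tcp_pos: [467.7, 143.6, 87.5]
ee_rot: [3.141, -0.0, 1.102]
force: [-0.5, -0.6, -0.6]
finger_gap: -0.1
```

>>> step_arm([
  {"delta_pos": [0,0,-0.002],"roll": 0},
  {"delta_pos": [0,0,-0.002],"roll": 0},
  {"delta_pos": [0,0,-0.002],"roll": 0},
  {"delta_pos": [0,0,-0.002],"roll": 0},
  {"delta_pos": [0,0,-0.002],"roll": 0},
  {"delta_pos": [0,0,0],"roll": 0},
  {"delta_pos": [0,0,0],"roll": 0},
])

```text
time_s: 3.65
tcp_pos: [468.1, 143.8, 78.0]
ee_rot: [3.141, -0.001, 1.102]
force: [-0.6, 0.0, 5.8]
finger_gap: -0.1
```

>>> step_arm([
  {"delta_pos": [0,0,-0.001],"roll": 0},
  {"delta_pos": [0,0,-0.0005],"roll": 0},
  {"delta_pos": [0,0,0],"roll": 0},
  {"delta_pos": [0,0,0],"roll": 0},
])

```text
time_s: 4.05
tcp_pos: [468.2, 144.0, 77.0]
ee_rot: [3.141, -0.001, 1.102]
force: [-1.7, -0.1, 8.5]
finger_gap: 0.2
```

```bash
python3 - <<'E'
import numpy as np
C=np.array([553.2,95.6]);b0=151;R=98
b=np.r_[np.linspace(b0,b0+52,27)]
p=C+R*np.c_[np.cos(np.radians(b)),np.sin(np.radians(b))]
print(p[0],p[-1]);print(np.round(np.diff(p,axis=0),1).tolist())
b=np.arange(b0+52,b0+66,1.); p=C+R*np.c_[np.cos(np.radians(b)),np.sin(np.radians(b))]
print(np.round(p,1).tolist());
E
```

```text
[467.4872687  143.11134278] [462.99052436  57.30834941]
[[-1.6, -3.0], [-1.5, -3.1], [-1.4, -3.1], [-1.3, -3.2], [-1.2, -3.2], [-1.1, -3.3], [-0.9, -3.3], [-0.8, -3.3], [-0.7, -3.3], [-0.6, -3.4], [-0.5, -3.4], [-0.4, -3.4], [-0.2, -3.4], [-0.1, -3.4], [0.0, -3.4], [0.1, -3.4], [0.2, -3.4], [0.4, -3.4], [0.5, -3.4], [0.6, -3.4], [0.7, -3.3], [0.8, -3.3], [0.9, -3.3], [1.1, -3.3], [1.2, -3.2], [1.3, -3.2]]
[[463.0, 57.3], [463.7, 55.7], [464.4, 54.2], [465.1, 52.6], [465.9, 51.1], [466.7, 49.6], [467.5, 48.1], [468.3, 46.6], [469.2, 45.1], [470.1, 43.7], [471.0, 42.2], [472.0, 40.8], [472.9, 39.4], [473.9, 38.0]]
```

Pressed to the stop (8.5 N). Swing at 2° per row.

>>> step_arm([
  {"delta_pos": [-0.0016,-0.003,0],"roll": 0},
  {"delta_pos": [-0.0015,-0.0031,0],"roll": 0},
  {"delta_pos": [-0.0014,-0.0031,0],"roll": 0},
  {"delta_pos": [-0.0013,-0.0032,0],"roll": 0},
  {"delta_pos": [-0.0012,-0.0032,0],"roll": 0},
  {"delta_pos": [-0.0011,-0.0033,0],"roll": 0},
  {"delta_pos": [0,0,0],"roll": 0},
])

```text
time_s: 4.75
tcp_pos: [460.7, 124.7, 77.0]
ee_rot: [3.139, -0.002, 1.102]
force: [-0.4, -0.9, 7.8]
finger_gap: 0.1
```

>>> step_arm([
  {"delta_pos": [-0.0009,-0.0033,0],"roll": 0},
  {"delta_pos": [-0.0008,-0.0033,0],"roll": 0},
  {"delta_pos": [-0.0007,-0.0033,0],"roll": 0},
  {"delta_pos": [-0.0006,-0.0034,0],"roll": 0},
  {"delta_pos": [-0.0005,-0.0034,0],"roll": 0},
  {"delta_pos": [-0.0004,-0.0034,0],"roll": 0},
  {"delta_pos": [-0.0002,-0.0034,0],"roll": 0},
  {"delta_pos": [-0.0001,-0.0034,0],"roll": 0},
  {"delta_pos": [0,-0.0034,0],"roll": 0},
  {"delta_pos": [0.0001,-0.0034,0],"roll": 0},
])

```text
time_s: 5.75
tcp_pos: [456.9, 91.3, 77.0]
ee_rot: [3.139, -0.002, 1.102]
force: [0.7, 0.9, 6.8]
finger_gap: 0.1
```

>>> step_arm([
  {"delta_pos": [0.0002,-0.0034,0],"roll": 0},
  {"delta_pos": [0.0004,-0.0034,0],"roll": 0},
  {"delta_pos": [0.0005,-0.0034,0],"roll": 0},
  {"delta_pos": [0.0006,-0.0034,0],"roll": 0},
  {"delta_pos": [0.0007,-0.0033,0],"roll": 0},
  {"delta_pos": [0.0008,-0.0033,0],"roll": 0},
  {"delta_pos": [0.0009,-0.0033,0],"roll": 0},
  {"delta_pos": [0,0,0],"roll": 0},
  {"delta_pos": [0,0,0],"roll": 0},
])

```text
time_s: 6.65
tcp_pos: [461.2, 67.4, 77.0]
ee_rot: [3.138, -0.002, 1.102]
force: [0.4, 0.1, 7.8]
finger_gap: -0.2
```

>>> step_arm([
  {"delta_pos": [0,0,0.0015],"roll": 0},
  {"delta_pos": [0,0,0.0015],"roll": 0},
  {"delta_pos": [0.0005,-0.0017,0],"roll": 0},
  {"delta_pos": [0.0005,-0.0017,0],"roll": 0},
  {"delta_pos": [0.0006,-0.0016,0],"roll": 0},
  {"delta_pos": [0.0006,-0.0016,0],"roll": 0},
  {"delta_pos": [0.0006,-0.0016,0],"roll": 0},
  {"delta_pos": [0.0007,-0.0016,0],"roll": 0},
  {"delta_pos": [0,0,0],"roll": 0},
  {"delta_pos": [0,0,0],"roll": 0},
])

```text
time_s: 7.65
tcp_pos: [464.0, 57.6, 79.5]
ee_rot: [3.14, -0.001, 1.102]
force: [0.9, 0.0, 6.6]
finger_gap: -0.2
```

>>> step_arm([
  {"delta_pos": [0,0,0.001],"roll": 0},
  {"delta_pos": [0.0007,-0.0016,0],"roll": 0},
  {"delta_pos": [0.0007,-0.0016,0],"roll": 0},
  {"delta_pos": [0.0007,-0.0016,0],"roll": 0},
  {"delta_pos": [0.0007,-0.0015,0],"roll": 0},
  {"delta_pos": [0,0,0],"roll": 0},
  {"delta_pos": [0,0,0],"roll": 0},
])

```text
time_s: 8.35
tcp_pos: [465.5, 51.1, 79.6]
ee_rot: [-3.141, 0.0, 1.102]
force: [-0.3, 1.3, 2.0]
finger_gap: 0.3
```

>>> step_arm([
  {"delta_pos": [0.0008,-0.0015,0.0005],"roll": 0},
  {"delta_pos": [0.0008,-0.0015,0],"roll": 0},
  {"delta_pos": [0.0008,-0.0015,0],"roll": 0},
  {"delta_pos": [0,0,0],"roll": 0},
  {"delta_pos": [0,0,0],"roll": 0},
])

```text
time_s: 8.85
tcp_pos: [467.9, 46.7, 80.1]
ee_rot: [-3.141, 0.0, 1.102]
force: [0.1, -1.0, 0.5]
finger_gap: -0.1
```

>>> step_arm([
  {"delta_pos": [0.0008,-0.0015,0],"roll": 0},
  {"delta_pos": [0.0009,-0.0015,0],"roll": 0},
  {"delta_pos": [0,0,0],"roll": 0},
  {"delta_pos": [0,0,0],"roll": 0},
])

```text
time_s: 9.25
tcp_pos: [469.5, 44.0, 80.3]
ee_rot: [-3.141, -0.0, 1.102]
force: [-1.3, 2.3, 0.0]
finger_gap: 0.1
```

>>> step_arm([
  {"delta_pos": [0.0009,-0.0015,0],"roll": 0},
  {"delta_pos": [0.0009,-0.0014,0],"roll": 0},
  {"delta_pos": [0.001,-0.0014,0],"roll": 0},
  {"delta_pos": [0,0,0],"roll": 0},
  {"delta_pos": [0,0,0],"roll": 0},
])

```text
time_s: 9.75
tcp_pos: [472.9, 39.4, 80.4]
ee_rot: [3.141, -0.0, 1.102]
force: [0.7, 2.4, 2.1]
finger_gap: 0.1
```

>>> step_arm([
  {"delta_pos": [0.001,-0.0014,0],"roll": 0},
  {"delta_pos": [0,0,0],"roll": 0},
  {"delta_pos": [0,0,0],"roll": 0},
])

```text
time_s: 10.05
tcp_pos: [474.4, 37.6, 81.0]
ee_rot: [3.14, 0.0, 1.103]
force: [-0.1, 0.2, 4.5]
finger_gap: -0.2
```

```bash
python3 - <<'E'
from h import *
print(ctrl.sense()['force'])
for k in('wrist','scene'):
    a=snap(k,'k_'+k); P=pts(a)
    m=(np.hypot(P[...,0]-470,P[...,1]-45)<40)&(P[...,2]>88)&(P[...,2]<97)&(a['frame'].max(2)<75)
    top=P[m]; A=np.c_[2*top[:,:2],np.ones(len(top))]
    x=np.linalg.lstsq(A,(top[:,:2]**2).sum(1),rcond=None)[0]; r=np.sqrt(x[2]+x[0]**2+x[1]**2)
    print(k,len(top),x[:2],r,np.percentile(top[:,2],[10,50,90]),np.degrees(np.arctan2(x[1]-95.6,x[0]-553.2))%360)
    q=proj(a,[470,45,88]).astype(int);print(q)
    c=a['frame'][max(0,q[1]-90):q[1]+90,max(0,q[0]-120):q[0]+120]; cv2.imwrite('pics/kk_'+k+'.png',cv2.resize(c,None,fx=2.5,fy=2.5,interpolation=2)[:,:,::-1])
E
```

```text
[-0.08177286  0.18349545  4.45721177]
wrist 1654 [466.53429825  47.51581514] 22.37657675317061 [88.21469182 88.86020036 92.58139559] 209.0225513636145
[327 246]
scene 32 [463.45618343  53.06969353] 19.265925643276567 [88.14932747 89.72106005 95.51410788] 205.35664425111668
[343 212]
```

View pics/kk_wrist.png

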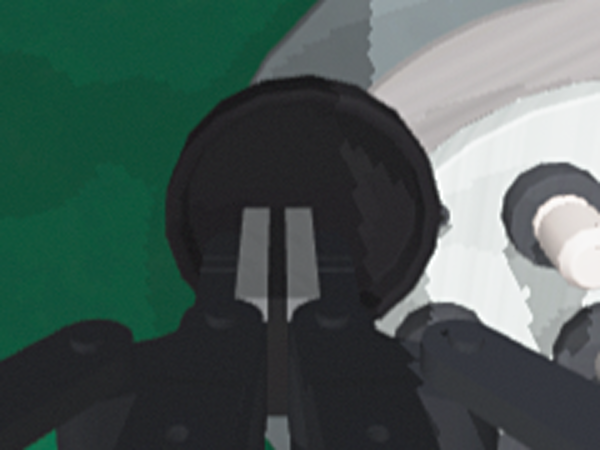

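The wrist view shows the fingertips inside the cup (tips near (278,210) in the crop). The floor is at 81 mm, so the plunger is only 4 mm pressed. That is less than 5.5 mm, so the pin is entering the hole. Ease off upward.

>>> step_arm([
  {"delta_pos": [0,0,0.001],"roll": 0},
  {"delta_pos": [0,0,0.001],"roll": 0},
  {"delta_pos": [0,0,0.001],"roll": 0},
  {"delta_pos": [0,0,0.001],"roll": 0},
  {"delta_pos": [-0.001,0.0014,0.001],"roll": 0},
  {"delta_pos": [-0.001,0.0014,0.001],"roll": 0},
  {"delta_pos": [0,0,0],"roll": 0},
])

```text
time_s: 10.85
tcp_pos: [470.1, 41.2, 85.6]
ee_rot: [-3.139, 0.001, 1.102]
force: [0.7, -1.4, -0.8]
finger_gap: 0.1
```

>>> step_arm([
  {"delta_pos": [0,0,0.01],"roll": 0},
  {"delta_pos": [0,0,0.03],"roll": 0},
  {"delta_pos": [0,0,0.04],"roll": 0},
  {"delta_pos": [-0.01,0,0.04],"roll": 0},
  {"delta_pos": [-0.03,0,0.03],"roll": 0},
  {"delta_pos": [-0.03,0,0],"roll": 0},
  {"delta_pos": [0,0,0],"roll": 0},
  {"delta_pos": [0,0,0],"roll": 0},
])

```text
time_s: 11.65
tcp_pos: [401.3, 41.0, 236.7]
ee_rot: [3.14, -0.001, 1.102]
force: [-0.1, -0.5, -0.2]
finger_gap: 0.2
```

```bash
python3 - <<'E'
from h import *
print(ctrl.sense()['tcp_pos'])
a=snap('top');b=snap('wrist');c=snap('scene')
for k,s in(('top',a),('wrist',b),('scene',c)):
    P=pts(s)
    m=(np.hypot(P[...,0]-470,P[...,1]-45)<40)&(P[...,2]>90)&(P[...,2]<97)
    top=P[m]; 
    if len(top)<10: print(k,len(top)); continue
    A=np.c_[2*top[:,:2],np.ones(len(top))]
    x=np.linalg.lstsq(A,(top[:,:2]**2).sum(1),rcond=None)[0]; r=np.sqrt(x[2]+x[0]**2+x[1]**2)
    print(k,len(top),x[:2],r,np.percentile(top[:,2],[10,50,90]),np.degrees(np.arctan2(x[1]-95.6,x[0]-553.2))%360)
    fl=P[(np.hypot(P[...,0]-469.4,P[...,1]-45.5)<15)]; print('floor',np.median(fl,0))
    rm=P[(np.hypot(P[...,0]-598,P[...,1]-96.5)<12)&(P[...,2]>150)]; print('ram',len(rm),np.median(rm,0))
u=proj(c,[553,95,80]).astype(int)
x=cv2.resize(c['frame'][u[1]-60:u[1]+60,u[0]-80:u[0]+80],(400,300),interpolation=2)
y=cv2.resize(a['frame'][110:230,210:370],(400,300),interpolation=2)
z=cv2.resize(b['frame'],(480,300))
cv2.imwrite('pics/m3.png',np.vstack([np.hstack([y,x]),np.hstack([z,np.zeros((300,320,3),np.uint8)])])[:,:,::-1])
E
```

```text
[401.32681517  41.03503633 236.70902395]
top 0
wrist 434 [468.54013005  45.80186308] 24.953098616900533 [91.13982002 92.59861063 93.52478476] 210.46464662401885
floor [466.58366287  45.97119571  84.54271166]
ram 0 [nan nan nan]
scene 38 [469.0610936   48.56848988] 25.523575849914042 [90.62065362 91.45508373 93.81433372] 209.20408079233036
floor [467.57588051  50.54229874  50.99947343]
ram 33 [597.66973427  97.55530872 170.16934114]
  return _methods._mean(a, axis=axis, dtype=dtype,
  ret = um.true_divide(
```

View pics/m3.png

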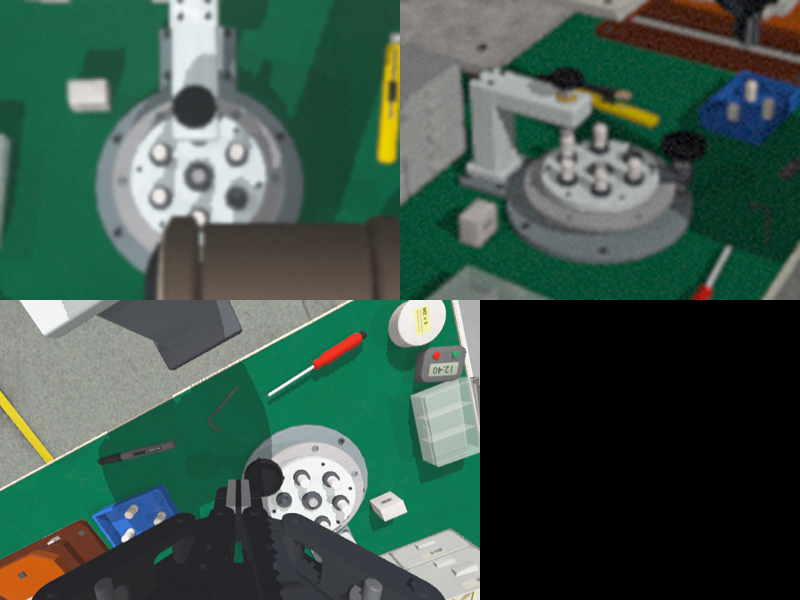

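Plunger is up (floor at 84.5 mm, bearing ≈210). The empty collar is now at 240, at (237,197) in the top crop. Now over the ram button.

>>> step_arm([
  {"delta_pos": [0.03,0.008,0],"roll": 0},
  {"delta_pos": [0.04,0.011,0],"roll": 0},
  {"delta_pos": [0.04,0.011,0],"roll": 0},
  {"delta_pos": [0.04,0.011,0],"roll": 0},
  {"delta_pos": [0.03,0.009,0],"roll": 0},
  {"delta_pos": [0.0167,0.0055,0],"roll": 0},
  {"delta_pos": [0,0,-0.02],"roll": 0},
  {"delta_pos": [0,0,-0.02],"roll": 0},
  {"delta_pos": [0,0,0],"roll": 0},
  {"delta_pos": [0,0,0],"roll": 0},
])

```text
time_s: 12.8
tcp_pos: [598.1, 96.4, 195.0]
ee_rot: [-3.139, 0.001, 1.102]
force: [1.2, 0.5, 1.1]
finger_gap: 0.0
```

```bash
python3 - <<'E'
from h import *
t=ctrl.sense();print(t['tcp_pos'],t['force'])
for k in('wrist','scene'):
    s=snap(k);P=pts(s)
    m=(np.hypot(P[...,0]-598,P[...,1]-96.5)<28)&(P[...,2]>166)&(P[...,2]<176)
    p=P[m]; print(k,len(p))
    if len(p)>9: print(np.median(p,0),p.min(0),p.max(0)); print(cv2.minEnclosingCircle(p[:,:2].astype(np.float32)))
    q=proj(s,[598.2,96.5,172]).astype(int)
    cv2.imwrite('pics/r_'+k+'.png',cv2.resize(s['frame'][max(0,q[1]-75):q[1]+75,max(0,q[0]-65):q[0]+65],(390,450),interpolation=2)[:,:,::-1])
cv2.imwrite('pics/r.png',np.hstack([cv2.imread('pics/r_wrist.png'),cv2.imread('pics/r_scene.png')]))
E
```

```text
[598.07576763  96.39860921 195.02485703] [1.21775373 0.53756226 1.11550419]
wrist 2537
[592.358943   100.12201844 171.52977471] [578.07225001  75.19236137 166.00002746] [615.89321832 116.42127118 173.77636933]
((598.4243774414062, 95.9129638671875), 20.731698989868164)
scene 85
[598.73299078 101.54552627 170.10498337] [581.54199017  77.65697526 166.19671517] [620.4927562  119.7875015  172.68912756]
((599.1616821289062, 98.74102020263672), 21.806495666503906)
```

View pics/r.png

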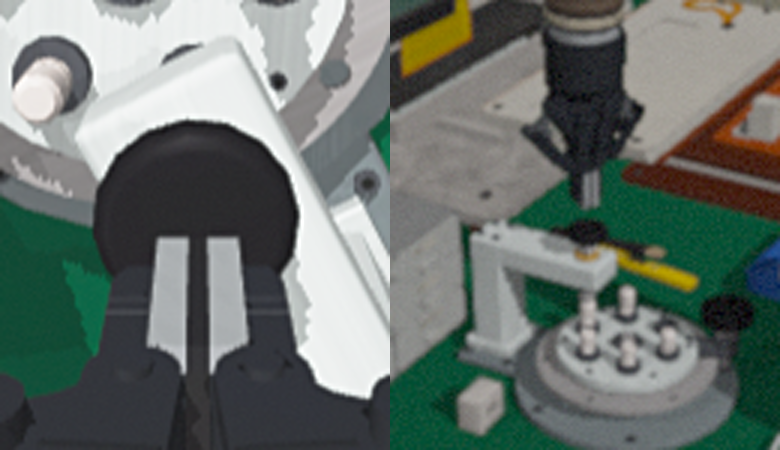

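The closed fingertips (wrist crop (200,237)) stand centred over the button. Push down.

>>> step_arm([
  {"delta_pos": [0.0005,0,-0.01],"roll": 0},
  {"delta_pos": [0,0,-0.008],"roll": 0},
  {"delta_pos": [0,0,-0.003],"roll": 0},
  {"delta_pos": [0,0,-0.002],"roll": 0},
  {"delta_pos": [0,0,-0.002],"roll": 0},
  {"delta_pos": [0,0,-0.002],"roll": 0},
  {"delta_pos": [0,0,0],"roll": 0},
  {"delta_pos": [0,0,0],"roll": 0},
])

```text
time_s: 13.7
tcp_pos: [598.7, 96.5, 169.6]
ee_rot: [-3.142, 0.0, 1.102]
force: [-1.5, -0.0, 2.2]
finger_gap: 0.1
```

>>> step_arm([
  {"delta_pos": [0,0,-0.002],"roll": 0},
  {"delta_pos": [0,0,-0.0015],"roll": 0},
  {"delta_pos": [0,0,-0.001],"roll": 0},
  {"delta_pos": [0,0,-0.001],"roll": 0},
  {"delta_pos": [0,0,0],"roll": 0},
  {"delta_pos": [0,0,0],"roll": 0},
])

```text
time_s: 14.3
tcp_pos: [599.0, 96.5, 164.5]
ee_rot: [3.141, -0.0, 1.102]
force: [-2.8, 0.3, 6.3]
finger_gap: -0.2
```

>>> step_arm([
  {"delta_pos": [0,0,-0.001],"roll": 0},
  {"delta_pos": [0,0,-0.001],"roll": 0},
  {"delta_pos": [0,0,-0.001],"roll": 0},
  {"delta_pos": [0,0,0],"roll": 0},
  {"delta_pos": [0,0,0],"roll": 0},
])

```text
time_s: 14.8
tcp_pos: [599.1, 96.5, 162.0]
ee_rot: [3.141, -0.0, 1.102]
force: [-2.5, -0.7, 7.0]
finger_gap: -0.3
```

>>> step_arm([
  {"delta_pos": [0,0,-0.001],"roll": 0},
  {"delta_pos": [0,0,0],"roll": 0},
  {"delta_pos": [0,0,0],"roll": 0},
])

```text
time_s: 15.1
tcp_pos: [599.1, 96.5, 162.0]
ee_rot: [3.141, -0.0, 1.102]
force: [-4.4, -1.2, 11.5]
finger_gap: 0.3
```

>>> step_arm([
  {"delta_pos": [0,0,-0.001],"roll": 0},
  {"delta_pos": [0,0,-0.0005],"roll": 0},
  {"delta_pos": [0,0,0],"roll": 0},
  {"delta_pos": [0,0,0],"roll": 0},
])

```text
time_s: 15.5
tcp_pos: [599.2, 96.6, 161.9]
ee_rot: [3.141, -0.0, 1.102]
force: [-7.0, -0.8, 16.5]
finger_gap: 0.1
```

>>> step_arm([
  {"delta_pos": [0,0,0.003],"roll": 0},
  {"delta_pos": [0,0,0.003],"roll": 0},
  {"delta_pos": [0,0,0.003],"roll": 0},
  {"delta_pos": [0,0,0.004],"roll": 0},
  {"delta_pos": [0,0,0.004],"roll": 0},
  {"delta_pos": [0,0,0.02],"roll": 0},
  {"delta_pos": [0,0,0.04],"roll": 0},
  {"delta_pos": [0,0,0],"roll": 0},
])

```text
time_s: 16.3
tcp_pos: [602.7, 96.8, 241.0]
ee_rot: [3.132, -0.006, 1.102]
force: [2.0, 0.4, 1.2]
finger_gap: -0.3
```

>>> step_arm([
  {"delta_pos": [-0.04,0.03,0],"roll": 0},
  {"delta_pos": [-0.04,0.04,0],"roll": 0},
  {"delta_pos": [-0.04,0.04,0],"roll": 0},
  {"delta_pos": [-0.04,0.04,0],"roll": 0},
  {"delta_pos": [-0.04,0.04,0],"roll": 0},
  {"delta_pos": [-0.02,0.04,0],"roll": 0},
  {"delta_pos": [0,0.04,0],"roll": 0},
  {"delta_pos": [0,0,0],"roll": 0},
  {"delta_pos": [0,0,0],"roll": 0},
  {"delta_pos": [0,0,0],"roll": 0},
])

```text
time_s: 17.3
tcp_pos: [397.1, 346.9, 234.6]
ee_rot: [-3.141, 0.002, 1.102]
force: [-0.2, -0.4, -0.5]
finger_gap: -0.1
```

```bash
python3 - <<'E'
from h import *
t=ctrl.sense();print(t['time_s'],t['tcp_pos'],t['force'])
s=snap('top');P=pts(s);c=snap('scene');Q=pts(c)
C=np.array([553.2,95.6])
for n,X in(('top',P),('scene',Q)):
    rm=X[(np.hypot(X[...,0]-598.3,X[...,1]-96.5)<14)&(X[...,2]>150)]; kn=X[(np.hypot(X[...,0]-469,X[...,1]-45.6)<14)&(X[...,2]>70)]
    print(n,'ram',len(rm),np.median(rm,0)if len(rm)else'','floor',len(kn),np.median(kn,0)if len(kn)else'')
    for b in(1,61,121,181,241,301):
        x,y=C+45*np.array([np.cos(np.radians(b)),np.sin(np.radians(b))])
        p=X[(np.hypot(X[...,0]-x,X[...,1]-y)<9)&(X[...,2]>56)&(X[...,2]<95)]
        print(b,len(p),np.round(np.percentile(p[:,2],[50,90,98]),1) if len(p) else '')
x=lambda s,u,v:cv2.resize(s['frame'][v:v+100,u:u+100],(400,400),interpolation=2)
u=proj(c,[575,95,95]).astype(int)-50
cv2.imwrite('pics/f.png',np.hstack([x(s,240,130),x(c,*u)])[:,:,::-1])
E
```

```text
17.3 [397.12477625 346.88612113 234.56790425] [-0.1771011  -0.35685302 -0.53906442]
top ram 115 [597.98944576  97.24082422 172.67182521] floor 100 [468.77748505  45.74642762  85.37784373]
1 0 
61 42 [79.3 82.9 84.2]
121 44 [79.3 82.5 84.7]
181 41 [79.9 82.1 83.6]
241 22 [58.2 61.2 64.1]
301 45 [85.2 88.2 89.7]
scene ram 41 [599.89130343  97.7959914  170.10052873] floor 33 [469.89432396  44.14386697  83.55925917]
1 47 [73.3 91.3 93.7]
61 41 [68.2 79.1 79.6]
121 32 [68.1 79.3 80.8]
181 19 [66.6 77.8 79. ]
241 3 [60.3 60.8 61. ]
301 6 [82.4 86.1 86.5]
```

View pics/f.png

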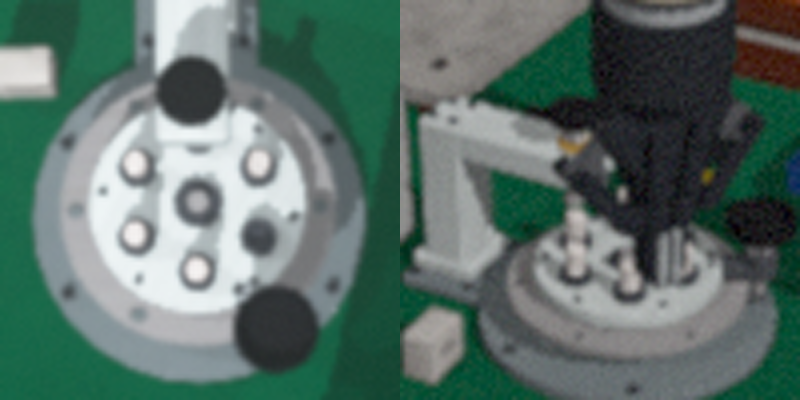

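```bash
python3 - <<'E'
from h import *
c=snap('scene');s0=dict(np.load('s0.npz'))
for z in range(72,112,3):
    q=np.round(proj(c,[598.2,96.4,z])).astype(int); print(z,q,c['frame'][q[1],q[0]-1:q[0]+2].tolist())
ctrl.hand_in()
E
```

```text
72 [297 214] [[164, 162, 158], [175, 169, 167], [176, 171, 168]]
75 [297 213] [[179, 172, 172], [187, 181, 178], [185, 181, 179]]
78 [297 212] [[186, 181, 178], [197, 191, 188], [190, 184, 181]]
81 [297 211] [[187, 183, 179], [188, 181, 178], [172, 170, 165]]
84 [297 210] [[147, 147, 144], [143, 147, 142], [121, 131, 122]]
87 [297 209] [[122, 124, 121], [118, 126, 119], [87, 102, 95]]
90 [297 208] [[128, 127, 127], [129, 128, 126], [98, 103, 99]]
93 [297 208] [[128, 127, 127], [129, 128, 126], [98, 103, 99]]
96 [297 207] [[122, 117, 119], [118, 115, 116], [87, 89, 87]]
99 [297 206] [[93, 92, 91], [78, 78, 78], [51, 51, 55]]
102 [297 205] [[52, 50, 50], [36, 41, 42], [31, 29, 38]]
105 [297 204] [[36, 39, 38], [33, 34, 41], [26, 34, 37]]
108 [297 203] [[26, 27, 34], [26, 31, 33], [37, 40, 45]]
111 [297 202] [[35, 41, 38], [31, 32, 40], [20, 25, 30]]
the job is handed in; nothing more can be done
```

The dial is one hole further anticlockwise and the post that came under the ram is pressed home. I handed the job in at about 17.4 s of the 53 s, with the arm clear of everything.

- **Indexing:** I pressed the plunger to its stop with the closed fingertips, swung the dial round, and eased off until the pin sprang up into the next hole. Afterwards the knob measured at bearing about 210° with its floor at about 85 mm, so the plunger is up. The empty collar is now at 240° and the proud post that was at 240° is at 300°, as expected.
- **Pressing:** I pushed the button down about 10 mm, until it stopped moving while the force rose to 16.5 N. Then I let it rise. It measured 172.7 mm from the top camera and 170.1 mm from the scene camera. The scene camera read the same 170.1 mm before the press, so the ram is back up.
- **Post height:** In the scene image the white of the post ends at about 81–84 mm, which fits fully home, but one pixel there covers about 3 mm. The height readings at that station were mixed with the ram's foot, so the stop is the stronger evidence.

I did not re-measure the other objects on the table. The arm only ever touched the knob and the button.

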